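Count two binding riser blocks into the job tray

TASK

The customer's pair of skis needs two of the long grey riser blocks with half-round ends. Put exactly two of the three into the aluminium job tray, both lying flat on its floor and not stacked, and leave the third one where it lies on the bench.

Things in the scene. Friction and masses are not known exactly. Their poses are not given: they have to be found in the camera images.
- riser_a_center (a point): The centre (half-way up) of one of three identical long riser blocks: grey plastic, 80 mm long, 36 mm wide, 18 mm high, straight sides and half-round ends, a dark screw hole near each end, about 60 g. Lies flat and loose on the bench; x axis along the length, y across the width, z up. Other grey pieces nearby: one shorter block (50 mm long), one square, one ring. All six 18 mm high, centres 90 mm or more apart.
- riser_b_center (a point): Another: centre (half-way up) of one of three identical long riser blocks: grey plastic, 80 mm long, 36 mm wide, 18 mm high, straight sides and half-round ends, a dark screw hole near each end, about 60 g. Lies flat and loose on the bench; x axis along the length, y across the width, z up.
- riser_c_center (a point): Another: centre (half-way up) of one of three identical long riser blocks: grey plastic, 80 mm long, 36 mm wide, 18 mm high, straight sides and half-round ends, a dark screw hole near each end, about 60 g. Lies flat and loose on the bench; x axis along the length, y across the width, z up.
- tray: Open aluminium tray standing empty on the bench; it stays put. Outside 160 mm (its x) by 206 mm (its y) by 26 mm high; walls and floor 3 mm thick, so inside 154 by 200 mm. Origin at the centre of its underside, on the bench; z up, the inner floor is at z = 3 mm.
Things that resemble listed ones, but are neither listed nor needed, are in the scene too. Leave any purple look-alike of the part that bears riser_c_center alone.

How it is judged:
At the end, for the whole second after the job is handed in: Two of the three long blocks rest flat (within 10 degrees) on the tray's floor, released and still, neither on a wall nor on one another (centre less than 19 mm above the tray's underside; 12 mm when flat); the third lies within 30 mm of where it started (((x of riser_b_center in the frame of tray between -0.066 and 0.066 m and y of riser_b_center in the frame of tray between -0.088 and 0.088 m and z of each of riser_b_center, riser_c_center in the frame of tray below 0.019 m and angle between each of riser_b_center, riser_c_center's own z axis and vertical below 0.175 rad and linear speed of each of riser_b, riser_c below 0.02 m/s and x of riser_c_center in the frame of tray between -0.066 and 0.066 m and y of riser_c_center in the frame of tray between -0.088 and 0.088 m and distance of riser_a_center from where it was at the start of the episode below 0.03 m) or (x of riser_a_center in the frame of tray between -0.066 and 0.066 m and y of riser_a_center in the frame of tray between -0.088 and 0.088 m and z of each of riser_a_center, riser_c_center in the frame of tray below 0.019 m and angle between each of riser_a_center, riser_c_center's own z axis and vertical below 0.175 rad and linear speed of each of riser_a, riser_c below 0.02 m/s and x of riser_c_center in the frame of tray between -0.066 and 0.066 m and y of riser_c_center in the frame of tray between -0.088 and 0.088 m and distance of riser_b_center from where it was at the start of the episode below 0.03 m) or (x of riser_a_center in the frame of tray between -0.066 and 0.066 m and y of riser_a_center in the frame of tray between -0.088 and 0.088 m and z of each of riser_a_center, riser_b_center in the frame of tray below 0.019 m and angle between each of riser_a_center, riser_b_center's own z axis and vertical below 0.175 rad and linear speed of each of riser_a, riser_b below 0.02 m/s and x of riser_b_center in the frame of tray between -0.066 and 0.066 m and y of riser_b_center in the frame of tray between -0.088 and 0.088 m and distance of riser_c_center from where it was at the start of the episode below 0.03 m))); the robot touches nothing.
It also fails if it takes over 58 s, if anything falls off the work surface, if the arm or the gripper's body presses on something with over 40 N, if the wrist force passes 120 N, or if a joint passes its speed limit or range.

ROBOT

A 7-joint arm with a two-finger parallel gripper is mounted at the origin on the work surface. World frame = base frame: x ahead of the robot, y to its left, z up, the work surface at z = 0. Lengths are in m, angles in rad, forces in N, time in s.
With the tool pointing down it reaches from about 0.4 to 0.85 m from the base axis. Payload 10.4 kg.
Tool frame: the origin (TCP) lies midway between the tips of the shut fingers; the grasp point (between the pads) lies 19 mm behind it; z points along the fingers, y is the line along which they close (so a half turn about z gives the same grasp; the last joint's range is limited). The gripper opens to 87 mm and grips with 3 to 60 N. Pads are 19 mm wide; open, the fingers measure 117 mm over their backs; the gripper's body (75 mm by 190 mm) begins 51 mm behind the grasp point.
Start: joints at [1.087, 0.332, -0.065, 1.46, 0.022, 1.35, -0.088], TCP at [0.278, -0.56, 0.223] pointing down, gripper open.
Joint ranges: [-2.6, 2.6], [-0.5, 2.12], [-1.47, 1.34], [0.16, 2.42], [-1.27, 4.41], [0.06, 2.06], [-2.6, 2.6]. Speed limits (rad/s): [2.22, 2.22, 2.79, 2.79, 3.14, 3.14, 3.14].

INTERFACE

Orientations are given as a unit quaternion [x, y, z, w].
In Python, from bench import sensors, eyes, order gives the robot as it stands.
- The arm moves only by the tool arm_command, never from a script. Its argument "steps" is a list of rows, each an object with "rot": the turn, a rotation vector about the world's x, y, z in degrees, a list of three; "slide": the shift along the world's x, y, z in m, a list of three; "grip": the opening, from 0 (shut) to 1 (fully open). A call has exactly 8 rows; each row shifts and turns the commanded pose from where the row before left it; what a row does not reach is not made up. A row lasts 1/8 s, in which the tool goes at most 62.5 mm and 10.7 degrees, less where a joint would pass 70% of its speed; a pose out of reach is approached as far as the arm can. A call with a gripper value outside its range is refused whole. The fingers move at their own pace and stop on an object; "newtons" is the grip in N (left out, the last holds). Time passes only in rows, so rows that do not move let the fingers close, or fill a call up. It gives the time, the measured TCP pose, the force, the opening and the grip force at its end, in the units of the state.
- sensors.read_state(): the state, without advancing time (a new reading comes with each control period).
- eyes.camera(name): name is "scene" or "top"; returns a dict with "pixels" (480x640x3 uint8, red, green, blue), "intrinsics" (3x3 intrinsics, pixels), "pose" (4x4, takes a point from camera to world coordinates). Camera axes: x right, y down, z forward; pixel columns grow to the right and rows downward; lengths in m; the calibration is good to about 2 mm. A picture is of the moment at which its call begins. There is no depth.
- order.close_job(): hands the job in; it is judged then, once.
Trained networks look in a picture, given as the dict that the camera call returned (one of the last four; its "shot" number tells which), for a name from the list of things; names that differ only in an ending like _2 or _b are one class to them, and where a whole thing is asked for, a point or a joint stands for the part that bears it (a point fixed in the world has none). Each returns a list of dicts, best first, with "conf" (0 to 1); they miss things now and then, are a little off and sometimes report something else, mostly with a low value. They report only what shows in the picture. A call takes as long as a camera call. They do not tell look-alikes from the thing itself.
- eyes.look_for(name, picture): "bbox" ([left, top, right, bottom] in pixels, round what is visible of it).
The state is a dict: "time": time; "joint_positions": joint angles; "joint_vel": joint speeds; "joint_torque": joint torques, N m; "ee_pos": TCP position; "eef_rot": TCP orientation; "ft_force": force on the tool from outside, world axes, zero at the start; "torque": the same for the moment, N m; "width": finger opening in m; "grip_force": force on a finger pad.
Only numpy, scipy, OpenCV 4.12 (cv2) and the standard library are available. Lean on these libraries where they do the work, as an engineer would, in place of code of your own. Each camera call takes 0.05 s, during which the arm holds its last target. There are 200 camera calls.

## Working session

There is one attempt and no reset: what is moved stays moved. The work goes in short steps, Python scripts to look and compute and a tool call to move; the robot and the scene stay as the last step left them, time stands still between calls to the robot, and variables do not carry over. Pictures are saved under pics/ and viewed, at most 10 in all, crops included, and the job is handed in when it is done.

Besides the shell and the picture viewer there is one more tool, called by a JSON object that holds its "api" and its "payload", one argument or row to a line. arm_command: Moves the arm, as the interface text tells. Its arguments: {"type":"object","properties":{"steps":{"type":"array","items":{"type":"object","properties":{"rot":{"type":"array","items":{"type":"number"}},"slide":{"type":"array","items":{"type":"number"}},"grip":{"type":"number"}}}},"newtons":{"type":"number"}},"required":["steps"]}

```bash
mkdir -p pics; cat > h.py <<'E'
import numpy as np, cv2
from bench import sensors, eyes, order
def save(p,n): cv2.imwrite(f'pics/{n}.png', cv2.cvtColor(p['pixels'],cv2.COLOR_RGB2BGR))
def toworld(p,uv,z):
    K=np.array(p['intrinsics']);T=np.array(p['pose'])
    d=T[:3,:3]@np.linalg.inv(K)@np.array([uv[0],uv[1],1.]);o=T[:3,3]
    return o+d*(z-o[2])/d[2]
E
python3 - <<'E'
from h import *
s=sensors.read_state(); print(s['ee_pos'],s['eef_rot'],s['width'],s['ft_force'])
for n in ('top','scene'):
    p=eyes.camera(n); save(p,n+'0'); print(n,np.round(p['pose'],3).tolist())
    for t in ('riser_a_center','tray'):
        for d in eyes.look_for(t,p):
            b=d['bbox']; print(t,np.round(d['conf'],2),np.round(b),toworld(p,((b[0]+b[2])/2,(b[1]+b[3])/2),.018).round(3))
E
```

```text
[ 0.27773929 -0.55946086  0.2217326 ] [ 9.73567618e-01  2.28397841e-01 -2.05635829e-04 -6.91077965e-04] 0.08710753105487108 [-0.99094871 -0.05729504 -0.17577071]
top [[-0.018, -0.997, 0.07, 0.425], [-1.0, 0.017, -0.005, -0.019], [0.004, -0.07, -0.998, 0.892], [0.0, 0.0, 0.0, 1.0]]
riser_a_center 0.87 [386. 216. 409. 265.] [ 0.474 -0.167  0.018]
tray 0.58 [103. 188. 240. 303.] [0.473 0.223 0.018]
scene [[0.155, 0.85, -0.503, 0.884], [0.988, -0.135, 0.077, -0.055], [-0.002, -0.509, -0.861, 0.746], [0.0, 0.0, 0.0, 1.0]]
riser_a_center 0.9 [209. 237. 234. 290.] [ 0.481 -0.157  0.018]
tray 0.67 [389. 185. 525. 281.] [0.485 0.23  0.018]
```

View pics/top0.png

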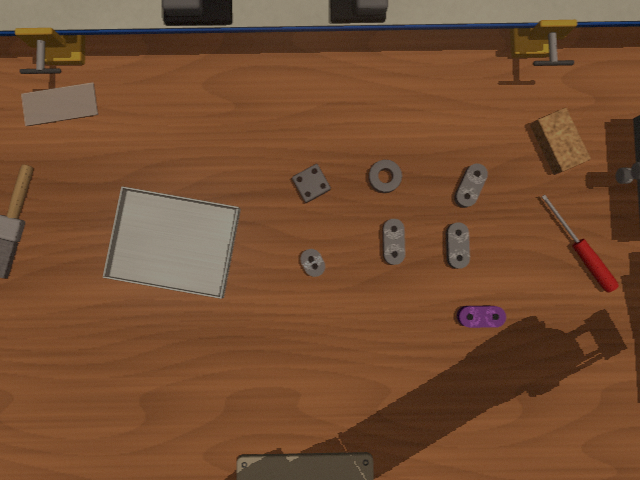

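Top view: the long grey candidates are at (394,242), (458,246) and (472,186). The look-alikes are the short block (312,263), the square (311,184), the ring (385,176) and the purple long block (482,317). The tray is at (172,243). I'll measure these by segmentation and check a close crop.

```bash
cat >> h.py <<'E'
def blobs(p,zt=.018,amin=250):
    hsv=cv2.cvtColor(p['pixels'],cv2.COLOR_RGB2HSV)
    m=((hsv[...,1]<60)&(hsv[...,2]>60)).astype(np.uint8)*255
    m=cv2.morphologyEx(m,cv2.MORPH_CLOSE,np.ones((3,3)))
    out=[]
    for c in cv2.findContours(m,cv2.RETR_EXTERNAL,cv2.CHAIN_APPROX_NONE)[0]:
        if cv2.contourArea(c)<amin: continue
        w=np.array([toworld(p,q,zt)[:2] for q in c[:,0,:]],np.float32)
        (cx,cy),(a,b),_=cv2.minAreaRect(w*1000); bx=cv2.boxPoints(cv2.minAreaRect(w*1000))
        e=max((bx[1]-bx[0],bx[2]-bx[1]),key=np.linalg.norm); ang=np.degrees(np.arctan2(e[1],e[0]))%180
        M=cv2.moments(c); out.append((round(M['m10']/M['m00']),round(M['m01']/M['m00']),round(cx),round(cy),round(max(a,b)),round(min(a,b)),round(ang,1)))
    return out
E
python3 - <<'E'
from h import *
from scipy.spatial.transform import Rotation as R
p=eyes.camera('top'); print('px,py,x,y,L,W,ang')
for b in blobs(p): print(b)
print(R.from_quat(sensors.read_state()['eef_rot']).as_matrix().round(3).tolist())
im=cv2.cvtColor(p['pixels'],cv2.COLOR_RGB2BGR)[140:350,280:530]
cv2.imwrite('pics/crop.png',cv2.resize(im,None,fx=2.8,fy=2.8,interpolation=cv2.INTER_CUBIC))
E
```

```text
px,py,x,y,L,W,ang
(312, 262, 438, -20, 47, 34, np.float32(25.5))
(458, 245, 464, -273, 77, 35, np.float32(177.9))
(394, 241, 473, -161, 77, 35, np.float32(0.8))
(8, 239, 477, 498, 107, 41, np.float32(1.5))
(171, 242, 479, 223, 211, 161, np.float32(78.9))
(471, 185, 569, -300, 78, 36, np.float32(154.1))
(311, 183, 578, -20, 50, 50, np.float32(27.8))
(385, 175, 588, -149, 54, 53, np.float32(133.9))
(305, 12, 879, -42, 1145, 57, np.float32(89.1))
[[0.896, 0.445, -0.0], [0.445, -0.896, 0.0], [-0.0, -0.0, -1.0]]
```

View pics/crop.png

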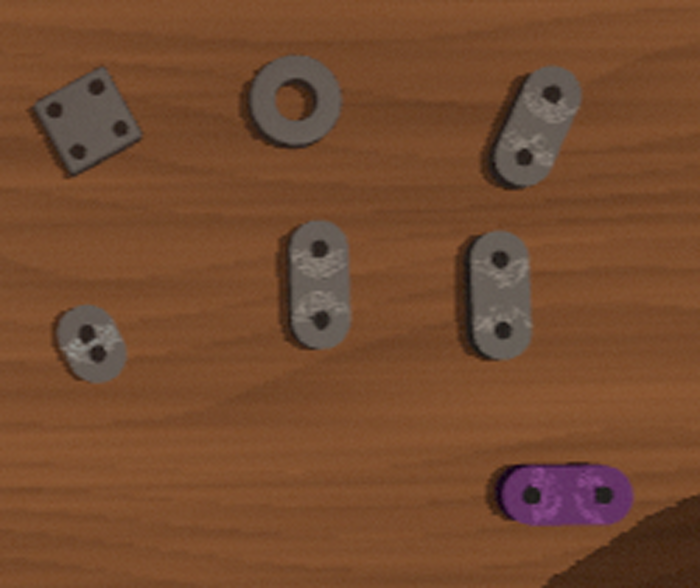

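The crop confirms three identical long blocks. The short one (312,263), square, ring and purple one are excluded. I'll take (458,246) and (394,242) and leave (472,186) where it is.

{"api": "arm_command", "payload": {
  "newtons": 25,
  "steps": [
    {"slide":[0.031,0.048,0],"rot":[0,0,-4.7],"grip":0.75},
    {"slide":[0.031,0.048,0],"rot":[0,0,-4.7],"grip":0.75},
    {"slide":[0.031,0.048,0],"rot":[0,0,-4.7],"grip":0.75},
    {"slide":[0.031,0.048,0],"rot":[0,0,-4.7],"grip":0.75},
    {"slide":[0.031,0.048,0],"rot":[0,0,-4.7],"grip":0.75},
    {"slide":[0.031,0.046,0],"rot":[0,0,-4.7],"grip":0.75},
    {"slide":[0,0,-0.05],"rot":[0,0,0],"grip":0.75},
    {"slide":[0,0,-0.05],"rot":[0,0,0],"grip":0.75}
  ]
}}

```text
time: 1.35
ee_pos: [0.4647, -0.2733, 0.1219]
eef_rot: [1.0, -0.015, 0.001, 0.001]
ft_force: [-0.6, -0.6, 0.5]
width: 0.0652
grip_force: 0.0
```

```bash
python3 - <<'E'
from h import *
p=eyes.camera('scene'); save(p,'scene1')
for b in blobs(p): print(b)
K=p['intrinsics'];T=np.linalg.inv(p['pose'])
for w in ([.464,-.273,.018],[.4647,-.2733,.1219]):
    q=np.array(K)@(T[:3]@np.append(w,1)); print(q[:2]/q[2])
E
```

```text
(555, 462, 849, 186, 395, 61, np.float32(90.4))
(232, 329, 593, -148, 56, 54, np.float32(177.2))
(129, 331, 573, -298, 78, 36, np.float32(153.7))
(317, 310, 583, -19, 50, 50, np.float32(117.4))
(220, 263, 478, -159, 79, 32, np.float32(177.5))
(304, 232, 443, -20, 48, 36, np.float32(31.7))
(453, 235, 482, 224, 209, 172, np.float32(79.0))
(619, 211, 483, 513, 108, 45, np.float32(164.7))
(629, 132, 312, 609, 106, 46, np.float32(153.7))
[148.02905433 264.26197051]
[126.2636129 230.7528345]
```

View pics/scene1.png

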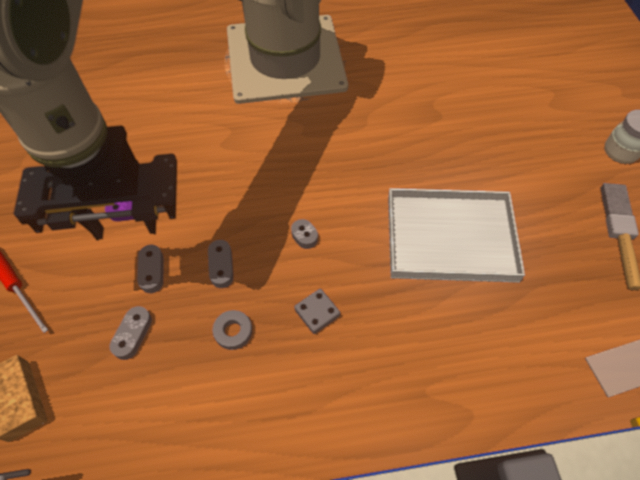

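The gripper sits over the block at (150,267), within about 4 mm of the top-view estimate. I'll descend and grip.

{"api": "arm_command", "payload": {
  "steps": [
    {"slide":[0.001,0.001,-0.05],"rot":[0,0,0],"grip":0.75},
    {"slide":[0.001,0,-0.045],"rot":[0,0,0],"grip":0.75},
    {"slide":[0,0,-0.015],"rot":[0,0,0],"grip":0.75},
    {"slide":[0,0,-0.007],"rot":[0,0,0],"grip":0.75},
    {"slide":[0,0,0],"rot":[0,0,0],"grip":0.75},
    {"slide":[0,0,0],"rot":[0,0,0],"grip":0.2},
    {"slide":[0,0,0],"rot":[0,0,0],"grip":0.2},
    {"slide":[0,0,0],"rot":[0,0,0],"grip":0.2}
  ]
}}

```text
time: 2.4
ee_pos: [0.4661, -0.273, 0.0061]
eef_rot: [1.0, -0.016, 0.0, 0.0]
ft_force: [-0.1, -0.2, 0.5]
width: 0.0433
grip_force: 0.0
```

{"api": "arm_command", "payload": {
  "steps": [
    {"slide":[0,0,0],"grip":0.2},
    {"slide":[0,0,0],"grip":0.2},
    {"slide":[0,0,0],"grip":0.2},
    {"slide":[0,0,0.03],"grip":0.2},
    {"slide":[0,0,0.04],"grip":0.2},
    {"slide":[0,0,0.04],"grip":0.2},
    {"slide":[0,0,0],"grip":0.2},
    {"slide":[0,0,0],"grip":0.2}
  ]
}}

```text
schema error: expected keys rot, slide, grip
```

{"api": "arm_command", "payload": {
  "steps": [
    {"slide":[0,0,0],"rot":[0,0,0],"grip":0.2},
    {"slide":[0,0,0],"rot":[0,0,0],"grip":0.2},
    {"slide":[0,0,0],"rot":[0,0,0],"grip":0.2},
    {"slide":[0,0,0.03],"rot":[0,0,0],"grip":0.2},
    {"slide":[0,0,0.04],"rot":[0,0,0],"grip":0.2},
    {"slide":[0,0,0.04],"rot":[0,0,0],"grip":0.2},
    {"slide":[0,0,0],"rot":[0,0,0],"grip":0.2},
    {"slide":[0,0,0],"rot":[0,0,0],"grip":0.2}
  ]
}}

```text
time: 3.4
ee_pos: [0.4655, -0.2726, 0.1148]
eef_rot: [1.0, -0.016, -0.0, -0.0]
ft_force: [-0.0, -0.2, -1.6]
width: 0.0361
grip_force: 24.8
```

{"api": "arm_command", "payload": {
  "steps": [
    {"slide":[0.002,0.04,0],"rot":[0,0,-1],"grip":0.2},
    {"slide":[0.002,0.055,0],"rot":[0,0,-1],"grip":0.2},
    {"slide":[0.002,0.055,0],"rot":[0,0,-1],"grip":0.2},
    {"slide":[0.002,0.055,0],"rot":[0,0,-1],"grip":0.2},
    {"slide":[0.002,0.055,0],"rot":[0,0,-1],"grip":0.2},
    {"slide":[0.002,0.055,0],"rot":[0,0,-1],"grip":0.2},
    {"slide":[0.002,0.055,0],"rot":[0,0,-1],"grip":0.2},
    {"slide":[0.002,0.055,0],"rot":[0,0,-1],"grip":0.2}
  ]
}}

```text
time: 4.4
ee_pos: [0.481, 0.1536, 0.1142]
eef_rot: [0.996, -0.086, -0.001, 0.0]
ft_force: [1.2, -0.5, -1.5]
width: 0.0357
grip_force: 24.8
```

{"api": "arm_command", "payload": {
  "steps": [
    {"slide":[0.002,0.05,0],"rot":[0,0,-1],"grip":0.2},
    {"slide":[0.002,0.04,0],"rot":[0,0,0],"grip":0.2},
    {"slide":[0.001,0.022,0],"rot":[0,0,0],"grip":0.2},
    {"slide":[0,0,0],"rot":[0,0,0],"grip":0.2},
    {"slide":[0,0,-0.03],"rot":[0,0,0],"grip":0.2},
    {"slide":[0,0,-0.03],"rot":[0,0,0],"grip":0.2},
    {"slide":[0,0,0],"rot":[0,0,0],"grip":0.2},
    {"slide":[0,0,0],"rot":[0,0,0],"grip":0.2}
  ]
}}

```text
time: 5.4
ee_pos: [0.4873, 0.2637, 0.0563]
eef_rot: [0.996, -0.094, 0.0, 0.0]
ft_force: [-0.6, 0.2, -0.6]
width: 0.0358
grip_force: 24.8
```

{"api": "arm_command", "payload": {
  "steps": [
    {"slide":[0,0,-0.025],"rot":[0,0,0],"grip":0.2},
    {"slide":[0,0,-0.015],"rot":[0,0,0],"grip":0.2},
    {"slide":[0,0,-0.006],"rot":[0,0,0],"grip":0.2},
    {"slide":[0,0,0],"rot":[0,0,0],"grip":0.2},
    {"slide":[0,0,0],"rot":[0,0,0],"grip":0.6},
    {"slide":[0,0,0],"rot":[0,0,0],"grip":0.6},
    {"slide":[0,0,0],"rot":[0,0,0],"grip":0.6},
    {"slide":[0,0,0],"rot":[0,0,0],"grip":0.6}
  ]
}}

```text
time: 6.4
ee_pos: [0.487, 0.2642, 0.0097]
eef_rot: [0.996, -0.094, 0.0, -0.0]
ft_force: [-0.9, 0.1, 0.6]
width: 0.0521
grip_force: 0.0
```

{"api": "arm_command", "payload": {
  "steps": [
    {"slide":[0,0,0.03],"rot":[0,0,0],"grip":0.6},
    {"slide":[0,0,0.04],"rot":[0,0,0],"grip":0.6},
    {"slide":[0,0,0.04],"rot":[0,0,0],"grip":0.75},
    {"slide":[-0.002,-0.055,0],"rot":[0,0,2],"grip":0.75},
    {"slide":[-0.002,-0.055,0],"rot":[0,0,2],"grip":0.75},
    {"slide":[-0.002,-0.055,0],"rot":[0,0,2],"grip":0.75},
    {"slide":[-0.002,-0.055,0],"rot":[0,0,2],"grip":0.75},
    {"slide":[-0.002,-0.055,0],"rot":[0,0,2],"grip":0.75}
  ]
}}

```text
time: 7.4
ee_pos: [0.4767, -0.0126, 0.1198]
eef_rot: [1.0, -0.006, 0.0, 0.0]
ft_force: [1.6, -0.4, 0.8]
width: 0.065
grip_force: 0.0
```

{"api": "arm_command", "payload": {
  "steps": [
    {"slide":[-0.001,-0.055,0],"rot":[0,0,0],"grip":0.75},
    {"slide":[-0.001,-0.055,0],"rot":[0,0,0],"grip":0.75},
    {"slide":[0,-0.035,0],"rot":[0,0,0],"grip":0.75},
    {"slide":[0,0,0],"rot":[0,0,0],"grip":0.75},
    {"slide":[0,0,-0.04],"rot":[0,0,0],"grip":0.75},
    {"slide":[0,0,-0.03],"rot":[0,0,0],"grip":0.75},
    {"slide":[0,0,0],"rot":[0,0,0],"grip":0.75},
    {"slide":[0,0,0],"rot":[0,0,0],"grip":0.75}
  ]
}}

```text
time: 8.4
ee_pos: [0.4758, -0.1554, 0.0508]
eef_rot: [1.0, -0.007, 0.001, 0.0]
ft_force: [0.7, 0.1, 0.4]
width: 0.0651
grip_force: 0.0
```

```bash
python3 - <<'E'
from h import *
p=eyes.camera('scene'); save(p,'scene2')
E
```

```text
(no output)
```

View pics/scene2.png

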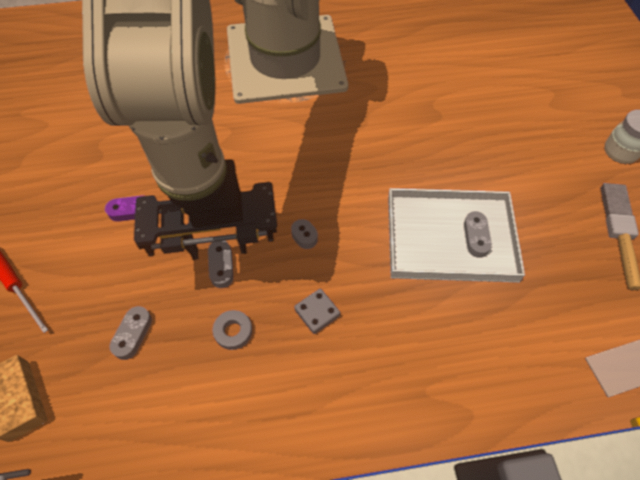

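The first block lies flat in the tray at (478,233). The gripper is over the second block at (221,263). I'll shift -5 mm in y, then descend and grip.

{"api": "arm_command", "payload": {
  "steps": [
    {"slide":[0,-0.005,-0.005],"rot":[0,0,0],"grip":0.75},
    {"slide":[0,0,-0.025],"rot":[0,0,0],"grip":0.75},
    {"slide":[0,0,-0.014],"rot":[0,0,0],"grip":0.75},
    {"slide":[0,0,0],"rot":[0,0,0],"grip":0.75},
    {"slide":[0,0,0],"rot":[0,0,0],"grip":0.2},
    {"slide":[0,0,0],"rot":[0,0,0],"grip":0.2},
    {"slide":[0,0,0],"rot":[0,0,0],"grip":0.2},
    {"slide":[0,0,0],"rot":[0,0,0],"grip":0.2}
  ]
}}

```text
time: 9.45
ee_pos: [0.4751, -0.1609, 0.0059]
eef_rot: [1.0, -0.007, 0.0, 0.0]
ft_force: [-1.1, 0.0, 1.9]
width: 0.0356
grip_force: 25.0
```

{"api": "arm_command", "payload": {
  "steps": [
    {"slide":[0,0,0],"rot":[0,0,0],"grip":0.2},
    {"slide":[0,0,0],"rot":[0,0,0],"grip":0.2},
    {"slide":[0,0,0.03],"rot":[0,0,0],"grip":0.2},
    {"slide":[0,0,0.04],"rot":[0,0,0],"grip":0.2},
    {"slide":[0,0,0.04],"rot":[0,0,0],"grip":0.2},
    {"slide":[0,0,0],"rot":[0,0,0],"grip":0.2},
    {"slide":[0,0,0],"rot":[0,0,0],"grip":0.2},
    {"slide":[0,0,0],"rot":[0,0,0],"grip":0.2}
  ]
}}

```text
time: 10.45
ee_pos: [0.4741, -0.1606, 0.1142]
eef_rot: [1.0, -0.007, -0.001, -0.0]
ft_force: [0.5, -0.5, -0.9]
width: 0.0356
grip_force: 25.0
```

{"api": "arm_command", "payload": {
  "steps": [
    {"slide":[-0.001,0.04,0],"rot":[0,0,-2],"grip":0.2},
    {"slide":[-0.001,0.055,0],"rot":[0,0,-2],"grip":0.2},
    {"slide":[-0.001,0.055,0],"rot":[0,0,-2],"grip":0.2},
    {"slide":[-0.001,0.055,0],"rot":[0,0,-2],"grip":0.2},
    {"slide":[-0.001,0.055,0],"rot":[0,0,-2],"grip":0.2},
    {"slide":[0,0.05,0],"rot":[0,0,0],"grip":0.2},
    {"slide":[0,0.026,0],"rot":[0,0,0],"grip":0.2},
    {"slide":[0,0,0],"rot":[0,0,0],"grip":0.2}
  ]
}}

```text
time: 11.45
ee_pos: [0.4689, 0.1774, 0.1147]
eef_rot: [0.996, -0.092, -0.001, -0.0]
ft_force: [-0.7, -0.9, -1.8]
width: 0.0357
grip_force: 25.0
```

{"api": "arm_command", "payload": {
  "steps": [
    {"slide":[0,0,-0.03],"rot":[0,0,0],"grip":0.2},
    {"slide":[0,0,-0.03],"rot":[0,0,0],"grip":0.2},
    {"slide":[0,0,0],"rot":[0,0,0],"grip":0.2},
    {"slide":[0,0,0],"rot":[0,0,0],"grip":0.2},
    {"slide":[0,0,0],"rot":[0,0,0],"grip":0.2},
    {"slide":[0,0,0],"rot":[0,0,0],"grip":0.2},
    {"slide":[0,0,0],"rot":[0,0,0],"grip":0.2},
    {"slide":[0,0,0],"rot":[0,0,0],"grip":0.2}
  ]
}}

```text
time: 12.45
ee_pos: [0.47, 0.1752, 0.0557]
eef_rot: [0.996, -0.094, 0.0, 0.0]
ft_force: [0.7, -0.3, -1.1]
width: 0.0354
grip_force: 25.0
```

{"api": "arm_command", "payload": {
  "steps": [
    {"slide":[0,0,-0.025],"rot":[0,0,0],"grip":0.2},
    {"slide":[0,0,-0.015],"rot":[0,0,0],"grip":0.2},
    {"slide":[0,0,-0.006],"rot":[0,0,0],"grip":0.2},
    {"slide":[0,0,0],"rot":[0,0,0],"grip":0.2},
    {"slide":[0,0,0],"rot":[0,0,0],"grip":0.6},
    {"slide":[0,0,0],"rot":[0,0,0],"grip":0.6},
    {"slide":[0,0,0],"rot":[0,0,0],"grip":0.6},
    {"slide":[0,0,0],"rot":[0,0,0],"grip":0.6}
  ]
}}

```text
time: 13.45
ee_pos: [0.47, 0.1752, 0.0097]
eef_rot: [0.996, -0.094, 0.0, 0.0]
ft_force: [-0.1, -0.0, -0.3]
width: 0.0517
grip_force: 0.0
```

{"api": "arm_command", "payload": {
  "steps": [
    {"slide":[0,0,0.03],"rot":[0,0,0],"grip":0.6},
    {"slide":[0,0,0.04],"rot":[0,0,0],"grip":0.6},
    {"slide":[0,0,0.05],"rot":[0,0,0],"grip":0.6},
    {"slide":[0,-0.05,0.02],"rot":[0,0,0],"grip":0.6},
    {"slide":[0,-0.055,0.02],"rot":[0,0,0],"grip":0.6},
    {"slide":[0,-0.055,0],"rot":[0,0,0],"grip":0.6},
    {"slide":[0,-0.04,0],"rot":[0,0,0],"grip":0.6},
    {"slide":[0,0,0],"rot":[0,0,0],"grip":0.6}
  ]
}}

```text
time: 14.45
ee_pos: [0.4697, -0.0281, 0.1695]
eef_rot: [0.995, -0.097, -0.0, 0.0]
ft_force: [0.2, 0.5, 0.4]
width: 0.052
grip_force: 0.0
```

```bash
python3 - <<'E'
from h import *
p=eyes.camera('scene'); save(p,'scene3')
for b in blobs(p): print(b)
p=eyes.camera('top'); print('top')
for b in blobs(p): print(b)
E
```

```text
(554, 462, 849, 186, 395, 61, np.float32(90.4))
(232, 329, 592, -148, 54, 54, np.float32(37.9))
(129, 332, 573, -299, 78, 35, np.float32(153.5))
(317, 310, 583, -19, 50, 50, np.float32(117.4))
(453, 235, 482, 224, 208, 172, np.float32(79.0))
(619, 211, 484, 513, 108, 45, np.float32(163.8))
(629, 132, 312, 609, 106, 46, np.float32(153.7))
top
(8, 239, 477, 499, 107, 40, np.float32(1.5))
(171, 242, 479, 223, 211, 161, np.float32(78.9))
(471, 185, 569, -300, 78, 36, np.float32(154.1))
(305, 12, 879, -42, 1145, 57, np.float32(89.1))
```

View pics/scene3.png

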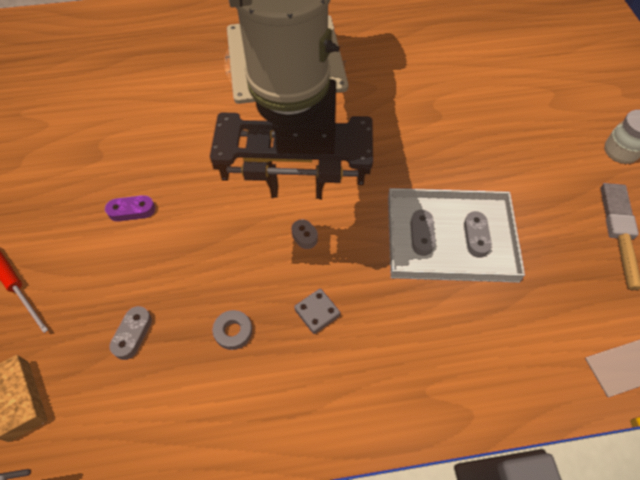

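Both blocks lie flat and apart in the tray, at (423,232) and (478,233). The third is still at (129,332), and the gripper is clear of everything.

```bash
python3 -c "
from bench import order; print(order.close_job())"
```

```text
the job is handed in; nothing more can be done
None
```

I put two long grey riser blocks flat and side by side in the tray, left the third where it lay on the bench, and handed the job in at about 14.5 s; no verdict came back.

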